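Reset the grip of a screw vise on a circuit module

TASK

Somebody has fiddled with the small screw vise and nobody knows how hard it now squeezes the metal module. Lead its crank handle round anticlockwise until the jaw's sprung pad stands about 5 mm clear of the module, then come back turning clockwise only, until the pad holds the module again with about 10 newtons and all the crank's play is taken up on the closing side, and let go. Never squeeze the module with more than 25 N, and leave the other things on the counter alone.

Things in the scene. Friction and masses are not known exactly. Their poses are not given: they have to be found in the camera images.
- crank_axis (a point): Centre of the top of the vise's round aluminium crank disc (86 mm diameter, 9 mm thick, level, its top 88 mm above the counter), on its upright axis; does not turn. x and y are the vise's axes: +y points from the disc to the fence, the way the jaw closes. Below it is a 74 x 60 mm grey gear housing.
- handle (a point): Centre of the upright black handle that stands on the crank disc, 32 mm off its axis: 16 mm diameter, 35 mm tall, foot 90 mm and top 125 mm above the counter, this point 110 mm. The handle goes round with the disc (clockwise from above closes the jaw) and spins freely on its own pin, so it can be gripped and led round in a circle.
- knob (a joint): Free play of the crank disc on its leadscrew (rad), from -0.3 to +0.3, at random to begin with. It is +0.3 when the crank bears on the screw in the closing sense (clockwise seen from above) and -0.3 in the opening sense; in between the crank turns almost freely (about 0.015 N m) and the screw and jaw stand still. The crank stays where it is left.
- pad_face (a point): Centre of the front face of the jaw's sprung pad (dark steel plate 76 mm wide, 34 mm high), 52 mm above the counter; +y points at the module. Moves with the jaw; touches the module at the start, with an unknown load of about 3 to 22 N.
- pad: The sprung pad (origin at the foot of the vise, not on the pad: use pad_face). The jaw carries it on a stiff spring, 8 N per mm. Once it touches, each further radian of screw adds about 45 N of clamping, and each newton of clamping adds 0.006 N m to the torque needed to close (10 N adds 0.06 N m: 1.5 to 1.9 N at the handle, on top of its 4 to 5.5 N).
- fence_face (a point): Centre of the clamping face of the fixed fence, 52 mm above the counter; the jaw side is -y.
- module: Loose bare-metal case, 85 x 60 x 36 mm, 0.4 kg, with a green circuit board on top, lying on the vise bed (30 mm above the counter) against the fence. Origin: centre of its underside; y is its 60 mm width, clamped between pad and fence.
- module_face (a point): Centre of the module's face that the pad presses (-y side), 52 mm above the counter.
- vise: Vise bolted to the counter: 124 x 265 mm base, jaw 72 mm high, fence 80 mm. Origin on the counter; crank axis at y = -120 mm, fence face at y = +75.5 mm; +y is the closing direction. The jaw moves 6 mm per radian of screw: clockwise from above closes, anticlockwise opens (stop at 28 mm). The screw has about 0.17 N m of friction both ways and holds when released.
- meter: Yellow hand-held meter lying flat, 90 x 170 x 34 mm, bystander; origin centre of underside.
- radio: Grey hand-held radio lying flat, 58 x 105 x 32 mm, bystander; origin centre of underside.
- driver: Screwdriver lying on the counter, bystander.
Not all that is in view belongs to the job. There is more than one size of the module; the one meant has the size given above.

How it is judged:
On the way:
1. the pad has been backed off at least 2 mm clear of the module (y of pad_face in the frame of module_face below -0.002 m and contact force between pad and module below 0.1 N), for 0.1 s.
At the end, for the whole second after the job is handed in: The pad presses the module against the fence with 6 to 15 N, the crank's play is taken up on the closing side (play above +0.15 rad), the module still lies in its place against the fence (within 3 mm, and not shifted sideways by more than about 35 mm) at rest, and the crank is released (contact force between pad and module between 6 and 15 N and value of joint knob above 0.15 rad and linear speed of module below 0.01 m/s and y of module_face in the frame of fence_face above -0.063 m and distance between module_face and fence_face below 0.07 m); the robot touches nothing.
It fails at once if the pad squeezes the module with more than 25 N (contact force between pad and module above 25 N).
It fails at once if a bystander is moved more than 20 mm (distance of any of meter, radio, driver from where it was at the start of the episode above 0.02 m).
It also fails if it takes over 61 s, if anything falls off the work surface, if the arm or the gripper's body presses on something with over 40 N, if the wrist force passes 120 N, or if a joint passes its speed limit or range.

ROBOT

A 6-joint arm with a two-finger parallel gripper is mounted at the origin on the work surface. World frame = base frame: x ahead of the robot, y to its left, z up, the work surface at z = 0. Lengths are in m, angles in rad, forces in N, time in s.
With the tool pointing down it reaches from about 0.4 to 0.825 m from the base axis. Payload 7 kg.
Tool frame: the origin (TCP) lies on the front face of the gripper's body, between the roots of the fingers; the fingertips stand 66 mm ahead of it and the grasp point (between the pads) lies 47 mm ahead of it (r.grip_depth is the distance from the TCP to the grasp point, in m); z points along the fingers, y is the direction in which the jaws open and shut (so a half turn about z gives the same grasp; the last joint's range is limited). The gripper opens to 88 mm and grips with 3 to 60 N. Pads are 19 mm wide; open, the fingers measure 130 mm over their backs; the gripper's body (78 mm by 193 mm) begins 47 mm behind the grasp point.
Start: joints at [-0.862, 0.359, 0.012, 0, -1.224, -0.288], TCP at [0.276, -0.616, 0.292] pointing down, gripper open.
Joint ranges: [-3.07, 3.07], [-1.43, 2.12], [-1.02, 1.25], [-3.03, 1.67], [-3.05, -0], [-3.03, 3.03]. Speed limits (rad/s): [2.39, 2.39, 3.01, 3.14, 3.14, 3.14].

INTERFACE

Orientations are given as a unit quaternion [w, x, y, z].
In Python, from cell import r gives the robot as it stands. The module is installed in compiled form; this text tells all that it offers.
- The arm moves only by the shell command python3 -m jog 'ROWS' [FORCE]. ROWS is JSON, a list of rows, each a list of 3 entries, a list of its own where there are three numbers: the shift along the tool's x, y, z in mm, then the turn, a rotation vector about the tool's x, y, z in degrees, then the closure, from 0 (fully open) to 1 (shut). In form: [[[dx, dy, dz], [ax, ay, az], fingers], ...]. A call has exactly 8 rows; each row is the pose to reach, as a shift and turn from the pose commanded when the call began, along the tool's axes at that moment; what a row does not reach only later rows make up. A row lasts 1/12 s, in which the tool goes at most 41.7 mm and 7.16 degrees, less where a joint would pass 70% of its speed; a pose out of reach is approached as far as the arm can. A call with a gripper value outside its range is refused whole. The fingers move at their own pace and stop on an object; FORCE is the grip in N (left out, the last holds). Time passes only in rows, so rows that repeat a pose let the fingers close, or fill a call up. It gives the time, the measured TCP pose, the force and the opening at its end, in the units of the state.
- r.read_state(): the state, without advancing time (a new reading comes with each control period).
- r.camera(name): name is "scene" or "top" or "wrist"; returns a dict with "img" (384x512x3 uint8, blue, green, red), "camera_matrix" (3x3 intrinsics, pixels), "R" (3x3) and "t" (3): a world point X has camera coordinates R X + t. Camera axes: x right, y down, z forward; pixel columns grow to the right and rows downward; lengths in m; the calibration is good to about 2 mm. A picture is of the moment at which its call begins. There is no depth.
- r.job_done(): hands the job in, once; it reports no verdict.
The state is a dict: "clock": time; "q": joint angles; "qvel": joint speeds; "joint_efforts": joint torques, N m; "tool_pos": TCP position; "tool_rot": TCP orientation; "force": force on the tool from outside, world axes, zero at the start; "torque": the same for the moment, N m; "finger_gap": finger opening in m.
Only numpy, scipy, OpenCV 4.12 (cv2) and the standard library are available. Lean on these libraries where they do the work, as an engineer would, in place of code of your own. Each camera call takes 0.05 s, during which the arm holds its last target. There are 200 camera calls.

## Working session

There is one attempt and no reset: what is moved stays moved. The work goes in short steps, Python scripts to look and compute and a shell command to move; the robot and the scene stay as the last step left them, time stands still between calls to the robot, and variables do not carry over. Pictures are saved under pics/ and viewed, about 8 in all and at most 12, crops included, and the job is handed in when it is done.

```bash
mkdir -p pics
python3 - <<'E'
from cell import r
import cv2
s=r.read_state();print({k:s[k] for k in s if k!='joint_efforts'})
for n in("scene","top"):
    c=r.camera(n);cv2.imwrite(f"pics/{n}0.png",cv2.resize(c["img"],None,fx=1.5,fy=1.5,interpolation=cv2.INTER_CUBIC));print(n,c["camera_matrix"],c["R"],c["t"])
E
```

```text
{'clock': 0.0, 'q': array([-8.61887849e-01,  3.59391819e-01,  1.10219329e-02, -3.56922127e-04,
       -1.22408687e+00, -2.88095332e-01]), 'qvel': array([ 0.00022162,  0.00153963,  0.00053407, -0.00064765,  0.00073115,
       -0.00061273]), 'tool_pos': array([ 0.27555682, -0.61575939,  0.29120211]), 'tool_rot': array([-2.49562170e-04, -2.08798007e-01,  9.77958422e-01,  8.09398808e-04]), 'force': array([ 0.18681536, -0.86532742,  0.47918754]), 'torque': array([ 0.02461502,  0.049825  , -0.03908137]), 'finger_gap': 0.0876394921958421}
scene [[394.76931795   0.         250.5657871 ]
 [  0.         394.76931795 196.27836775]
 [  0.           0.           1.        ]] [[-0.82930703  0.5587049   0.0099342 ]
 [ 0.36541996  0.55568514 -0.74678128]
 [-0.42275064 -0.61568081 -0.66499552]] [ 0.40656665 -0.12402613  1.46613096]
top [[451.06396048   0.         253.70959972]
 [  0.         451.06396048 183.51487856]
 [  0.           0.           1.        ]] [[ 0.01342784 -0.99989944  0.00456098]
 [-0.97564978 -0.01410059 -0.21888051]
 [ 0.21892282 -0.00151082 -0.97574101]] [-0.01910527  0.4826882   1.48282925]
```

View pics/scene0.png

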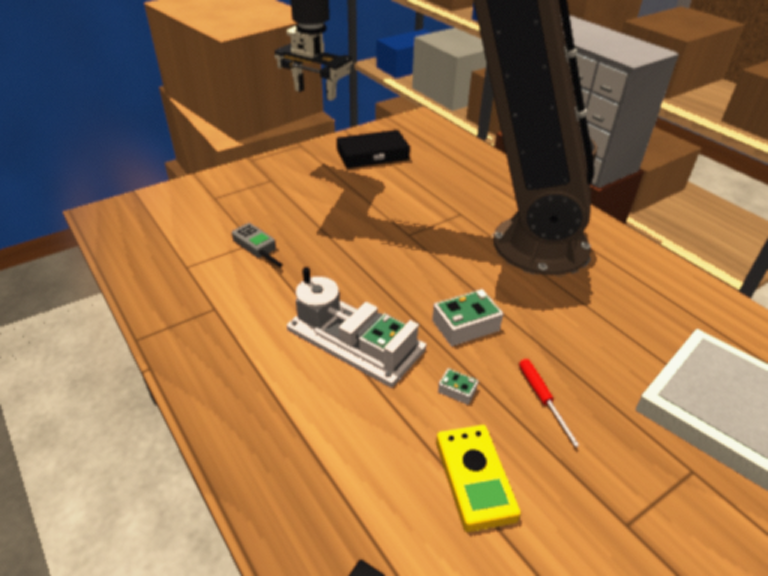

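View pics/top0.png

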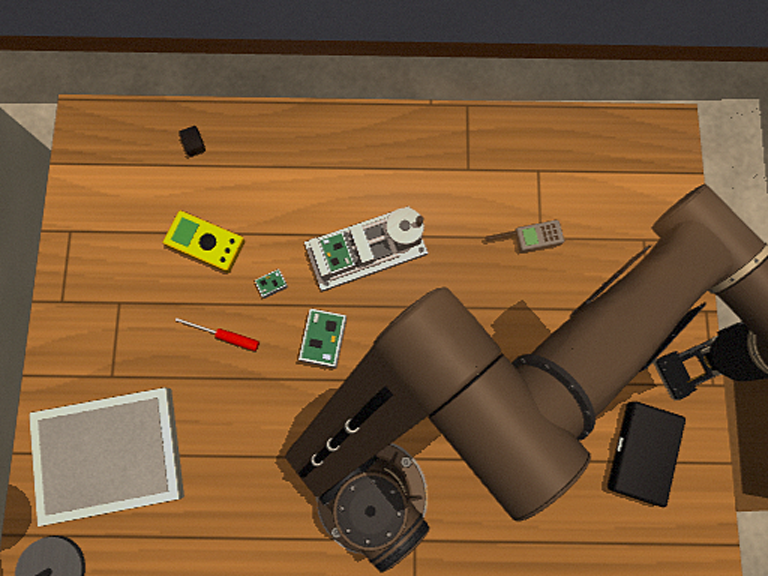

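The pictures show the vise with its disc at scene px (317,290) and the black handle at (306,275); in the top view the disc is at (404,224) and the handle at (417,219). Three things could be taken for the module:
- the one in the vise, scene (388,332): choose this one
- a larger loose one, (467,315)
- a small one, (458,383)

The only possible handle is the black post on the disc. Next, one close crop of both views.

Run:
```python
import cv2,numpy as np
a=cv2.imread("pics/scene0.png")[255:390,280:435];b=cv2.imread("pics/top0.png")[195:300,295:440]
a=cv2.resize(a,None,fx=5,fy=5,interpolation=cv2.INTER_CUBIC)[:, :]
b=cv2.resize(b,None,fx=5,fy=5,interpolation=cv2.INTER_CUBIC)
# half-size each to fit: stack
a=cv2.resize(a,(620,540));b=cv2.resize(b,(725,525))
w=np.zeros((600,800,3),np.uint8)
a=cv2.resize(a,(400,348));b=cv2.resize(b,(400,290))
cv2.imwrite("pics/c0.png",cv2.resize(cv2.imread("pics/top0.png")[195:300,295:440],None,fx=5.5,fy=5.5,interpolation=cv2.INTER_CUBIC))
```

```text
(no output)
```

View pics/c0.png

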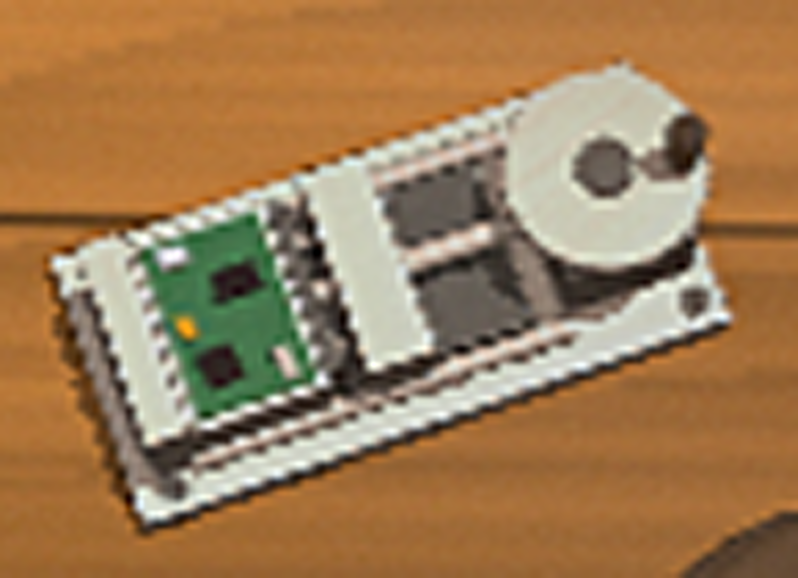

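The crop shows the module held in the vise between jaw and fence, the disc centre at crop px (606,167), the handle top at (688,133), and the fence face's top edge running (125,243)–(192,432).

```bash
cat > h.py <<'E'
import numpy as np
def ray(c,u,v,z):
    K,R,t=c["camera_matrix"],c["R"],c["t"]
    o=-R.T@t; d=R.T@np.linalg.inv(K)@[u,v,1.]
    return o+d*(z-o[2])/d[2]
def proj(c,X):
    p=c["camera_matrix"]@(c["R"]@np.asarray(X)+c["t"]); return p[:2]/p[2]
def tool(s):
    from scipy.spatial.transform import Rotation as Ro
    q=s["tool_rot"]; return Ro.from_quat([q[1],q[2],q[3],q[0]]).as_matrix()
E
python3 - <<'E'
from cell import r
from h import *
c=r.camera("top");s=r.camera("scene")
f=lambda u,v,z:ray(c,(u/5.5+295)/1.5,(v/5.5+195)/1.5,z)
print("axis",f(606,167,.088),"handle top",f(688,133,.125),"fence",f(125,243,.08),f(192,432,.08))
print("base L,R corners",f(50,262,.01),f(145,525,.01),f(730,318,.01))
print("scene handle top",ray(s,306/1.5,269/1.5,.125),"disc",ray(s,317/1.5,288/1.5,.088))
st=r.read_state();print(tool(st),st["clock"])
E
```

```text
axis [ 0.59136497 -0.06631134  0.088     ] handle top [ 0.59481354 -0.09767492  0.125     ] fence [0.55837543 0.13056946 0.08      ] [0.4792809  0.10072176 0.08      ]
base L,R corners [0.56902096 0.16914576 0.01      ] [0.4545267  0.12463708 0.01      ] [ 0.54846343 -0.12277207  0.01      ]
scene handle top [ 0.59765715 -0.09360454  0.125     ] disc [ 0.58870381 -0.06910443  0.088     ]
[[-9.12777748e-01 -4.08456190e-01 -5.68073417e-04]
 [-4.08456560e-01  9.12777297e-01  9.19060384e-04]
 [ 1.43128615e-04  1.07093118e-03 -9.99999416e-01]] 0.2
```

```bash
python3 -m jog '[[[-31,21,0],[0,0,6],0],[[-63,43,0],[0,0,13],0],[[-94,64,0],[0,0,19],0],[[-126,86,0],[0,0,26],0],[[-157,107,0],[0,0,32],0],[[-189,128,0],[0,0,39],0],[[-220,150,0],[0,0,45],0],[[-252,171,0],[0,0,52],0]]' 12
cat > g.py <<'E'
# print shift in tool axes from present pose to TCP goal (x y z) and yaw to bring tool y to world angle (deg)
import sys
from cell import r
from h import *
s=r.read_state();T=tool(s);g=np.array(list(map(float,sys.argv[1:4])))
a=np.degrees(np.arctan2(T[1,1],T[0,1]))
print("shift mm",(T.T@(g-s["tool_pos"])*1e3).round(1),"toolY deg",a.round(1),"turn about tool z",(a-float(sys.argv[4])).round(1),"q",s["q"].round(2),s["clock"])
E
python3 g.py .595 -.098 .23 11
```

```text
clock: 0.87
tool_pos: [0.4355, -0.3567, 0.2923]
tool_rot: [0.0, 0.241, 0.971, 0.0]
force: [0.7, -0.6, -0.1]
finger_gap: 0.0877
shift mm [-20.1 303.3  62.3] toolY deg 62.1 turn about tool z 51.1 q [-0.34  0.18 -0.24 -0.   -1.16 -1.72] 0.8667
```

```bash
python3 -m jog '[[[-2,30,5],[0,0,-7],0],[[-5,75,10],[0,0,-14],0],[[-8,113,20],[0,0,-21],0],[[-10,150,30],[0,0,-28],0],[[-13,188,40],[0,0,-35],0],[[-15,226,45],[0,0,-42],0],[[-18,264,50],[0,0,-49],0],[[-20,303,62],[0,0,-56],0]]'
python3 -m jog '[[[0,0,0],[0,0,-7],0],[[0,0,0],[0,0,-14],0],[[0,0,0],[0,0,-21],0],[[0,0,0],[0,0,-28],0],[[0,0,0],[0,0,-35],0],[[0,0,0],[0,0,-42],0],[[0,0,0],[0,0,-49],0],[[0,0,0],[0,0,-56],0]]'
python3 g.py .595 -.098 .23 -169
python3 - <<'E'
from cell import r
import cv2
from h import *
c=r.camera("wrist");cv2.imwrite("pics/w1.png",cv2.resize(c["img"],None,fx=1.5,fy=1.5,interpolation=cv2.INTER_CUBIC))
for X in([.595,-.098,.125],[.590,-.068,.088]):print(proj(c,X)*1.5)
np.savez("w1.npz",**{k:c[k] for k in("camera_matrix","R","t")})
E
```

```text
clock: 1.53
tool_pos: [0.5941, -0.0976, 0.2311]
tool_rot: [0.001, -0.249, 0.969, -0.0]
force: [0.6, -1.9, 0.6]
finger_gap: 0.0876
clock: 2.2
tool_pos: [0.5927, -0.0992, 0.23]
tool_rot: [-0.0, -0.674, 0.738, 0.0]
force: [-0.5, 0.8, 0.3]
finger_gap: 0.0876
shift mm [-1.4 -2.2 -0. ] toolY deg 174.8 turn about tool z 343.8 q [ 0.16  0.29 -0.24 -0.   -1.04 -0.25] 2.2
[382.38334528 333.2092696 ]
[397.46970561 361.67904603]
```

View pics/w1.png

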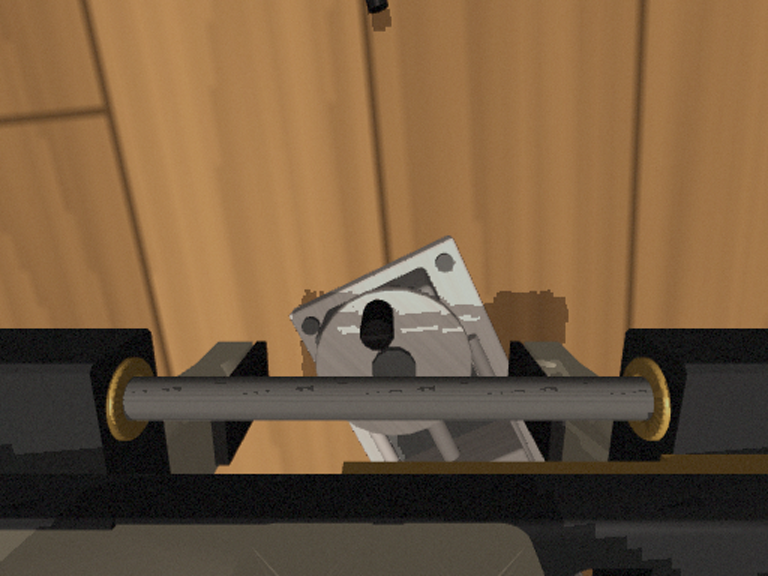

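In the wrist view the handle top is near (376,334) and its foot near (377,312). The disc hub is at (394,362), and there is no other post in reach.

```bash
python3 - <<'E'
from h import *
c=np.load("w1.npz")
h=ray(c,376/1.5,334/1.5,.125);a=ray(c,394/1.5,362/1.5,.088);d=h-a
print(h,a,np.hypot(*d[:2]),np.degrees(np.arctan2(d[1],d[0])))
E
python3 g.py .597 -.098 .161 -169
```

```text
[ 0.59789635 -0.09788488  0.125     ] [ 0.59189198 -0.06798348  0.088     ] 0.03049829938596482 -78.64568984287293
shift mm [-1.6 -4.2 69. ] toolY deg 175.3 turn about tool z 344.3 q [ 0.16  0.29 -0.24 -0.   -1.04 -0.24] 2.25
```

```bash
python3 -m jog '[[[-1,-4,10],[0,0,-6],0],[[-2,-4.5,20],[0,0,-12],0],[[-2,-4.5,32],[0,0,-17],0],[[-2,-4.5,45],[0,0,-17],0],[[-2,-4.5,57],[0,0,-17],0],[[-2,-4.5,66],[0,0,-17],0],[[-2,-4.5,69],[0,0,-17],0],[[-2,-4.5,69],[0,0,-17],0]]'
python3 -m jog '[[[0,0,0],[0,0,0],0.4],[[0,0,0],[0,0,0],0.7],[[0,0,0],[0,0,0],0.9],[[0,0,0],[0,0,0],1],[[0,0,0],[0,0,0],1],[[0,0,0],[0,0,0],1],[[0,0,0],[0,0,0],1],[[0,0,0],[0,0,0],1]]' 12
python3 g.py .5975 -.0985 .161 -168;python3 -c "
from cell import r;from h import *
s=r.read_state();print(tool(s).T@s['force'])"
```

```text
clock: 2.92
tool_pos: [0.5971, -0.0978, 0.1604]
tool_rot: [0.001, 0.774, -0.634, -0.001]
force: [-0.6, -0.8, -0.0]
finger_gap: 0.0879
clock: 3.58
tool_pos: [0.5974, -0.0978, 0.1612]
tool_rot: [-0.0, 0.774, -0.633, 0.0]
force: [0.1, -0.4, -0.1]
finger_gap: 0.0398
shift mm [0.7 0.1 0.2] toolY deg -168.6 turn about tool z -0.6 q [ 0.16  0.36 -0.31 -0.   -0.9   0.04] 3.5833
[ 0.43625224 -0.05491839  0.12723553]
```

```bash
python3 -m jog '[[[0,0,0],[0,0,0],1],[[0,0,0],[0,0,0],1],[[0,0,0],[0,0,0],1],[[0,0,0],[0,0,0],1],[[0,0,0],[0,0,0],1],[[0,0,0],[0,0,0],1],[[0,0,0],[0,0,0],1],[[0,0,0],[0,0,0],1]]' 12
python3 g.py .5975 -.0985 .161 -168;python3 -c "
from cell import r;from h import *
s=r.read_state();print(tool(s).T@s['force'])"
```

```text
clock: 4.25
tool_pos: [0.5975, -0.0977, 0.1612]
tool_rot: [-0.0, 0.774, -0.633, 0.0]
force: [0.4, 0.1, 0.3]
finger_gap: 0.0157
shift mm [0.8 0.1 0.2] toolY deg -168.6 turn about tool z -0.6 q [ 0.16  0.36 -0.31 -0.   -0.9   0.04] 4.25
[-0.05123185 -0.38682932 -0.30556495]
```

```bash
cat > st.py <<'E'
from cell import r;from h import *
s=r.read_state();T=tool(s);f=T.T@s["force"];a=np.arctan2(T[1,0],T[0,0])
C=np.array([.591,-.0675]);d=s["tool_pos"][:2]-C
p=np.arctan2(d[1],d[0])
print(f"== t {s['clock']:.2f} toolang {a:.3f} posang {p:.3f} rad {np.hypot(*d)*1e3:.1f} z {s['tool_pos'][2]*1e3:.1f} Fx {f[0]:.2f} Fy {f[1]:.2f} Fz {f[2]:.2f} gap {s['finger_gap']*1e3:.1f} q6 {s['q'][5]:.2f}")
E
python3 st.py
for i in 1 2 3; do python3 -m jog '[[[-0.01,-0.8,0],[0,0,-1.43],1],[[-0.04,-1.6,0],[0,0,-2.86],1],[[-0.09,-2.4,0],[0,0,-4.3],1],[[-0.16,-3.19,0],[0,0,-5.73],1],[[-0.25,-3.99,0],[0,0,-7.16],1],[[-0.36,-4.78,0],[0,0,-8.59],1],[[-0.49,-5.57,0],[0,0,-10.03],1],[[-0.64,-6.36,0],[0,0,-11.46],1]]' >/dev/null; python3 st.py; done
```

```text
== t 4.25 toolang -1.371 posang -1.360 rad 30.9 z 161.2 Fx -0.05 Fy -0.39 Fz -0.31 gap 15.7 q6 0.04
== t 4.92 toolang -1.168 posang -1.161 rad 31.2 z 161.2 Fx 3.44 Fy 3.65 Fz -1.65 gap 15.6 q6 0.24
== t 5.58 toolang -0.968 posang -0.956 rad 31.5 z 161.2 Fx 3.91 Fy 5.39 Fz -1.76 gap 16.0 q6 0.44
== t 6.25 toolang -0.768 posang -0.753 rad 32.0 z 161.3 Fx 3.77 Fy 5.28 Fz -0.73 gap 15.2 q6 0.63
```

```bash
for i in 1 2 3; do python3 -m jog '[[[-0.01,-0.8,0],[0,0,-1.43],1],[[-0.04,-1.6,0],[0,0,-2.86],1],[[-0.09,-2.4,0],[0,0,-4.3],1],[[-0.16,-3.19,0],[0,0,-5.73],1],[[-0.25,-3.99,0],[0,0,-7.16],1],[[-0.36,-4.78,0],[0,0,-8.59],1],[[-0.49,-5.57,0],[0,0,-10.03],1],[[-0.64,-6.36,0],[0,0,-11.46],1]]' >/dev/null; python3 st.py; done
python3 - <<'E'
from cell import r
import cv2
from h import *
y=np.array([-.355,.935]);ax=np.array([.591,-.0675]);x=np.array([y[1],-y[0]])
P=lambda u,v,z:[*(ax+u*x+(v+.12)*y),z]
for n in("scene","top"):
    c=r.camera(n);i=c["img"]
    for nm,v in(("modface top",.0155),):
        p=proj(c,P(0,v,.066));print(n,nm,p)
    u,v=map(int,p);cv2.imwrite(f"pics/{n}2.png",cv2.resize(i[v-30:v+30,u-40:u+40],None,fx=10,fy=10,interpolation=cv2.INTER_CUBIC));print(u-40,v-30)
E
```

```text
== t 6.92 toolang -0.568 posang -0.544 rad 32.4 z 161.3 Fx 5.21 Fy 5.61 Fz 0.69 gap 15.6 q6 0.82
== t 7.58 toolang -0.368 posang -0.338 rad 32.9 z 161.4 Fx 3.91 Fy 5.42 Fz 0.79 gap 15.5 q6 1.02
== t 8.25 toolang -0.168 posang -0.138 rad 33.3 z 161.4 Fx 3.52 Fy 5.17 Fz 1.83 gap 15.7 q6 1.21
scene modface top [247.17377814 216.06801554]
207 186
top modface top [232.9636062  165.24266533]
192 135
```

View pics/scene2.png

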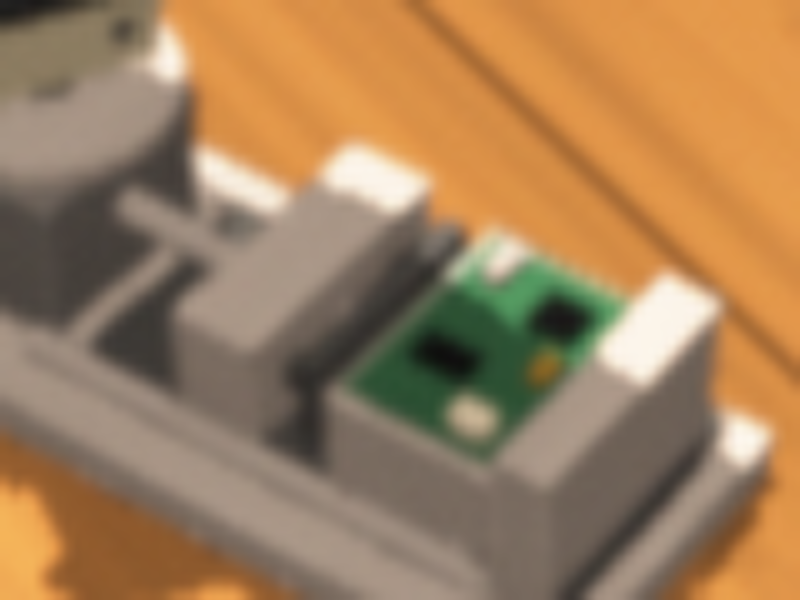

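View pics/top2.png

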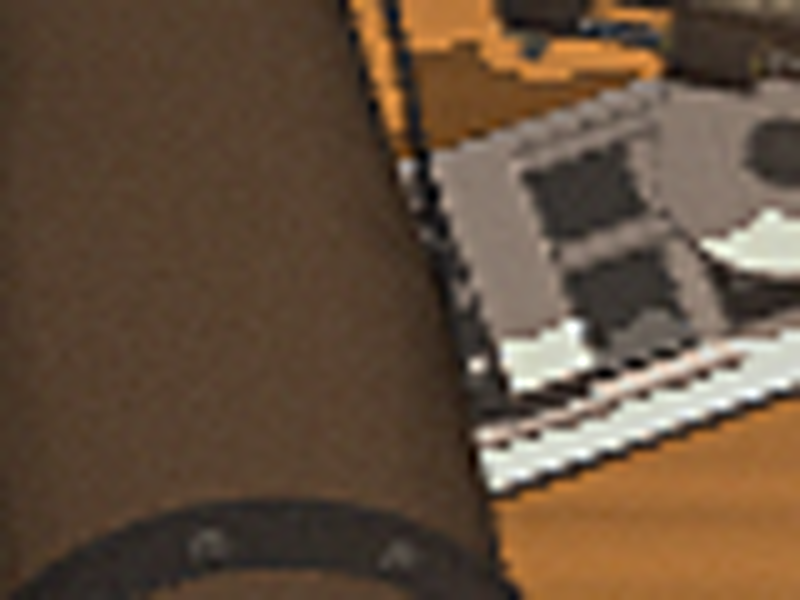

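The scene crop shows the dark pad (290–460, 230–380) standing off the module edge (340,385)–(470,255). The arm hides the gap in the top view. The screw has been opening for about 1.1 rad, or roughly 5 mm of gap. Now I close, clockwise only, first through the play.

```bash
cat > fr.py <<'E'
import sys,cv2
from cell import r
exec(open("st.py").read().split("\n",1)[1].replace("s=r",";s=r",0)) if 0 else None
c=r.camera("scene");s=r.read_state();cv2.imwrite(f"pics/f_{s['clock']:.2f}.png",c["img"])
E
python3 fr.py
for i in 1 2 3; do python3 -m jog '[[[-0.01,0.8,0],[0,0,1.43],1],[[-0.04,1.6,0],[0,0,2.86],1],[[-0.09,2.4,0],[0,0,4.3],1],[[-0.16,3.19,0],[0,0,5.73],1],[[-0.25,3.99,0],[0,0,7.16],1],[[-0.36,4.78,0],[0,0,8.59],1],[[-0.49,5.57,0],[0,0,10.03],1],[[-0.64,6.36,0],[0,0,11.46],1]]' >/dev/null; python3 st.py; done
for i in 1 2 3 4; do python3 -m jog '[[[0,0.4,0],[0,0,0.72],1],[[-0.01,0.8,0],[0,0,1.43],1],[[-0.02,1.2,0],[0,0,2.15],1],[[-0.04,1.6,0],[0,0,2.86],1],[[-0.06,2,0],[0,0,3.58],1],[[-0.09,2.4,0],[0,0,4.3],1],[[-0.12,2.8,0],[0,0,5.01],1],[[-0.16,3.19,0],[0,0,5.73],1]]' >/dev/null; python3 st.py; python3 fr.py; done
```

```text
== t 9.07 toolang -0.373 posang -0.315 rad 32.8 z 161.5 Fx 5.45 Fy 0.46 Fz 3.38 gap 15.8 q6 1.01
== t 9.73 toolang -0.573 posang -0.522 rad 32.3 z 161.4 Fx 5.95 Fy 0.19 Fz 2.44 gap 15.5 q6 0.82
== t 10.40 toolang -0.773 posang -0.732 rad 31.9 z 161.4 Fx 5.07 Fy 0.43 Fz 2.15 gap 15.7 q6 0.63
== t 11.07 toolang -0.872 posang -0.791 rad 31.8 z 161.5 Fx 3.86 Fy -4.89 Fz 3.90 gap 15.4 q6 0.53
== t 11.78 toolang -0.972 posang -0.894 rad 31.5 z 161.5 Fx 4.12 Fy -4.73 Fz 3.47 gap 15.8 q6 0.43
== t 12.50 toolang -1.072 posang -0.999 rad 31.3 z 161.5 Fx 3.01 Fy -4.87 Fz 4.47 gap 15.8 q6 0.34
== t 13.22 toolang -1.172 posang -1.104 rad 31.1 z 161.5 Fx 2.22 Fy -5.82 Fz 4.29 gap 15.8 q6 0.24
```

```bash
for i in 1 2; do python3 -m jog '[[[0,0.4,0],[0,0,0.72],1],[[-0.01,0.8,0],[0,0,1.43],1],[[-0.02,1.2,0],[0,0,2.15],1],[[-0.04,1.6,0],[0,0,2.86],1],[[-0.06,2,0],[0,0,3.58],1],[[-0.09,2.4,0],[0,0,4.3],1],[[-0.12,2.8,0],[0,0,5.01],1],[[-0.16,3.19,0],[0,0,5.73],1]]' >/dev/null; python3 st.py; python3 fr.py; done
python3 - <<'E'
import cv2,glob,numpy as np
fs=sorted(glob.glob("pics/f_*.png"),key=lambda f:float(f[7:-4]));print(fs)
I=[cv2.imread(f,0)[186:246,207:287] for f in fs]
# crop strips: rotate so the vise y-axis is horizontal, average along pad's edge
# scene crop px/10: y-direction ~ (155,80), edge direction ~ (120,-120)
d=np.array([155,80])/np.hypot(155,80);e=np.array([120,-120])/170
g=np.arange(-14,6,1.0)
for f,i in zip(fs,I):
    c=np.array([40,31.5])   # mid of module edge in crop px
    pts=c+g[:,None,None]*d+np.linspace(-3,3,13)[None,:,None]*e
    v=cv2.remap(i.astype(np.float32),pts[...,0].astype(np.float32),pts[...,1].astype(np.float32),cv2.INTER_CUBIC).mean(1)
    print(f[7:-4],v.round().astype(int))
E
```

```text
== t 13.93 toolang -1.272 posang -1.211 rad 30.9 z 161.4 Fx 2.67 Fy -5.00 Fz 3.55 gap 15.5 q6 0.14
== t 14.65 toolang -1.372 posang -1.317 rad 30.7 z 161.4 Fx 2.37 Fy -5.59 Fz 3.85 gap 15.5 q6 0.04
['pics/f_8.40.png', 'pics/f_11.12.png', 'pics/f_11.83.png', 'pics/f_12.55.png', 'pics/f_13.27.png', 'pics/f_13.98.png', 'pics/f_14.70.png']
8.40 [154 153 154 155 153 139 114 101  98  85  67  56  49  62  86  80  61  47
  40  39]
11.12 [153 153 153 154 153 142 116 101  97  83  66  58  49  62  85  80  60  47
  40  39]
11.83 [153 153 152 154 154 147 120 101  98  88  71  59  50  62  85  80  61  46
  40  39]
12.55 [153 153 153 153 155 149 124 103 100  97  78  61  53  64  85  80  60  47
  40  39]
13.27 [153 152 152 153 153 150 129 106 100  98  82  63  55  65  85  80  60  47
  39  39]
13.98 [153 152 152 153 154 151 136 110  99  94  77  63  59  65  85  79  60  46
  40  39]
14.70 [153 153 152 153 154 153 142 114  99  96  81  65  59  66  85  79  60  46
  40  38]
```

```bash
cat > m.py <<'E'
import cv2
from cell import r;from h import *
F=[];n=6
for i in range(n):
    c=r.camera("scene");s=r.read_state();T=tool(s);F.append((T.T@s["force"])[:2])
F=np.array(F);cv2.imwrite(f"pics/f_{s['clock']:.2f}.png",c["img"])
d=s["tool_pos"][:2]-[.591,-.0675]
print(f"== t {s['clock']:.2f} tool {np.arctan2(T[1,0],T[0,0]):.3f} pos {np.arctan2(d[1],d[0]):.3f} Fx {F[:,0].mean():.2f} Fy {F[:,1].mean():.2f}",F[:,1].round(1))
E
python3 m.py
for i in 1 2 ; do python3 -m jog '[[[0,0.2,0],[0,0,0.36],1],[[0,0.4,0],[0,0,0.72],1],[[-0.01,0.6,0],[0,0,1.07],1],[[-0.01,0.8,0],[0,0,1.43],1],[[-0.02,1,0],[0,0,1.79],1],[[-0.02,1.2,0],[0,0,2.15],1],[[-0.03,1.4,0],[0,0,2.51],1],[[-0.04,1.6,0],[0,0,2.86],1]]' >/dev/null; python3 st.py;python3 m.py; done
```

```text
== t 15.00 tool -1.371 pos -1.319 Fx 1.79 Fy -5.12 [-5.4 -5.5 -4.6 -5.  -4.5 -5.8]
== t 15.67 toolang -1.422 posang -1.371 rad 30.7 z 161.4 Fx 2.06 Fy -4.96 Fz 4.02 gap 15.5 q6 -0.01
== t 15.97 tool -1.421 pos -1.371 Fx 2.13 Fy -5.23 [-5.3 -5.2 -5.  -6.  -5.3 -4.6]
== t 16.63 toolang -1.472 posang -1.424 rad 30.6 z 161.3 Fx 1.30 Fy -5.05 Fz 4.07 gap 15.3 q6 -0.06
== t 16.93 tool -1.471 pos -1.425 Fx 1.70 Fy -5.41 [-4.8 -5.7 -4.9 -4.9 -5.8 -6.3]
```

```bash
for i in 1 2 3 ; do python3 -m jog '[[[0,0.2,0],[0,0,0.36],1],[[0,0.4,0],[0,0,0.72],1],[[-0.01,0.6,0],[0,0,1.07],1],[[-0.01,0.8,0],[0,0,1.43],1],[[-0.02,1,0],[0,0,1.79],1],[[-0.02,1.2,0],[0,0,2.15],1],[[-0.03,1.4,0],[0,0,2.51],1],[[-0.04,1.6,0],[0,0,2.86],1]]' >/dev/null; python3 m.py; done
cat > pr.py <<'E'
import cv2,glob,numpy as np
fs=sorted(glob.glob("pics/f_*.png"),key=lambda f:float(f[7:-4]))
z=cv2.resize(cv2.imread("pics/scene0.png",0),(512,384),interpolation=cv2.INTER_AREA)
d=np.array([155,80])/np.hypot(155,80);e=np.array([120,-120])/170
g=np.arange(-10,1,1.0)
for f,i in [("pics/f_start.png",z)]+[(f,cv2.imread(f,0)) for f in fs]:
    c=np.array([40,31.5])+[207,186]
    pts=c+g[:,None,None]*d+np.linspace(-4,4,17)[None,:,None]*e
    v=cv2.remap(i.astype(np.float32),pts[...,0].astype(np.float32),pts[...,1].astype(np.float32),cv2.INTER_CUBIC).mean(1)
    print(f[7:-4],v.round(1))
E
python3 pr.py
```

```text
== t 17.90 tool -1.521 pos -1.479 Fx 1.18 Fy -5.06 [-5.5 -3.6 -5.3 -5.8 -5.4 -4.7]
== t 18.87 tool -1.571 pos -1.533 Fx 1.14 Fy -5.03 [-5.1 -5.2 -4.7 -5.4 -4.6 -5.1]
== t 19.83 tool -1.621 pos -1.583 Fx 0.84 Fy -5.67 [-5.7 -5.4 -5.  -6.  -6.1 -5.8]
start [237.4 237.7 236.1 209.2 142.3  97.   93.2  99.6 100.9 111.3 137.7]
8.40 [153.  139.1 114.1 100.8  96.9  84.   66.4  56.1  49.1  62.3  86. ]
11.12 [153.2 141.7 116.1 100.8  96.1  82.   65.8  57.8  49.3  61.9  85.2]
11.83 [154.3 146.8 120.3 100.9  97.4  86.4  70.2  58.8  50.4  62.2  84.8]
12.55 [154.8 148.7 124.2 102.5  99.6  95.   76.9  60.4  52.7  63.6  85. ]
13.27 [153.5 149.7 128.7 106.   99.7  96.   80.7  62.4  54.9  64.8  85.3]
13.98 [153.6 151.5 135.7 110.1  98.6  93.2  76.4  63.1  58.8  65.1  84.8]
14.70 [153.5 153.2 141.7 114.   98.6  94.8  80.5  65.3  58.8  65.9  84.9]
15.00 [153.3 153.3 141.6 113.4  99.1  95.5  81.9  66.2  58.1  65.4  84.8]
15.97 [153.4 153.7 143.2 115.8  99.3  98.3  90.2  70.8  60.   66.8  85.3]
16.93 [152.7 153.6 144.1 117.  100.1  98.   89.7  70.9  59.9  68.   86.1]
17.90 [152.9 153.5 144.2 119.1 101.2  98.8  92.6  73.7  60.7  68.5  85.7]
18.87 [152.6 153.2 145.8 122.7 102.4  98.8  92.6  74.1  61.7  69.9  86.3]
19.83 [152.6 152.7 146.8 125.  104.   97.9  91.2  73.1  61.8  70.3  86.3]
```

```bash
for i in 1 2 ; do python3 -m jog '[[[0,0.2,0],[0,0,0.36],1],[[0,0.4,0],[0,0,0.72],1],[[-0.01,0.6,0],[0,0,1.07],1],[[-0.01,0.8,0],[0,0,1.43],1],[[-0.02,1,0],[0,0,1.79],1],[[-0.02,1.2,0],[0,0,2.15],1],[[-0.03,1.4,0],[0,0,2.51],1],[[-0.04,1.6,0],[0,0,2.86],1]]' >/dev/null; python3 m.py; done;python3 pr.py | tail -3
```

```text
== t 20.80 tool -1.671 pos -1.632 Fx 0.56 Fy -5.80 [-5.9 -5.7 -6.  -5.5 -5.7 -5.9]
== t 21.77 tool -1.721 pos -1.682 Fx 0.26 Fy -6.24 [-6.7 -6.7 -5.6 -5.8 -6.2 -6.4]
19.83 [152.6 152.7 146.8 125.  104.   97.9  91.2  73.1  61.8  70.3  86.3]
20.80 [152.  152.6 148.2 128.5 105.4  98.1  91.9  73.8  62.   69.9  85.8]
21.77 [152.2 152.9 150.4 131.7 105.4  97.2  91.2  73.9  62.3  70.   86.1]
```

```bash
python3 -m jog '[[[0,0.2,0],[0,0,0.36],1],[[0,0.4,0],[0,0,0.72],1],[[-0.01,0.6,0],[0,0,1.07],1],[[-0.01,0.8,0],[0,0,1.43],1],[[-0.02,1,0],[0,0,1.79],1],[[-0.02,1.2,0],[0,0,2.15],1],[[-0.03,1.4,0],[0,0,2.51],1],[[-0.04,1.6,0],[0,0,2.86],1]]' >/dev/null; python3 m.py
python3 -m jog '[[[0,0.1,0],[0,0,0.2],1],[[0,0.2,0],[0,0,0.4],1],[[0,0.3,0],[0,0,0.6],1],[[0,0.4,0],[0,0,0.8],1],[[0,0.5,0],[0,0,1],1],[[0,0.6,0],[0,0,1.2],1],[[0,0.7,0],[0,0,1.3],1],[[0,0.8,0],[0,0,1.4],1]]' >/dev/null; python3 m.py; python3 pr.py | tail -2
```

```text
== t 22.73 tool -1.771 pos -1.732 Fx 0.32 Fy -6.58 [-7.5 -5.8 -6.9 -6.9 -6.5 -5.8]
== t 23.70 tool -1.795 pos -1.754 Fx -0.00 Fy -7.00 [-7.6 -6.6 -7.3 -6.6 -6.6 -7.3]
22.73 [151.8 153.1 151.3 133.6 106.9  96.5  90.3  73.   62.   69.9  86.3]
23.70 [151.6 152.9 151.9 135.2 107.1  97.1  89.7  73.1  62.   70.1  85.8]
```

Both readings now point to about 10 N: force at the handle 1.95 N above free running, and about 0.22 rad past contact. Release and lift.

```bash
python3 -m jog '[[[0,0,0],[0,0,0],0.8],[[0,0,0],[0,0,0],0.7],[[0,0,0],[0,0,0],0.6],[[0,0,0],[0,0,0],0.5],[[0,0,0],[0,0,0],0.4],[[0,0,0],[0,0,0],0.3],[[0,0,0],[0,0,0],0.3],[[0,0,0],[0,0,0],0.3]]'; python3 m.py
python3 -m jog '[[[0,0,-5],[0,0,0],0.3],[[0,0,-15],[0,0,0],0.3],[[0,0,-25],[0,0,0],0.3],[[0,0,-40],[0,0,0],0.3],[[0,0,-55],[0,0,0],0.3],[[0,0,-70],[0,0,0],0.3],[[0,0,-80],[0,0,0],0.3],[[0,0,-80],[0,0,0],0.3]]'; python3 m.py; python3 pr.py | tail -3
python3 - <<'E'
from cell import r
import cv2
c=r.camera("wrist")["img"];d=r.camera("scene")["img"][160:250,180:300]
cv2.imwrite("pics/end_w.png",cv2.resize(c,None,fx=1.5,fy=1.5,interpolation=cv2.INTER_CUBIC));cv2.imwrite("pics/end_s.png",cv2.resize(d,None,fx=6.6,fy=6.6,interpolation=cv2.INTER_CUBIC))
E
```

```text
clock: 24.37
tool_pos: [0.5839, -0.0975, 0.1612]
tool_rot: [-0.0, -0.624, 0.782, 0.0]
force: [0.2, 0.3, 0.3]
finger_gap: 0.0579
== t 24.67 tool -1.795 pos -1.801 Fx 0.29 Fy 0.12 [ 0.2  0.4  1.2  0.2 -0.8 -0.4]
clock: 25.33
tool_pos: [0.5852, -0.0976, 0.2447]
tool_rot: [0.002, -0.624, 0.782, -0.002]
force: [0.6, -0.3, -0.2]
finger_gap: 0.0618
== t 25.63 tool -1.795 pos -1.813 Fx -0.04 Fy 0.09 [-0.1  0.3 -0.4  0.3  0.1  0.2]
23.70 [151.6 152.9 151.9 135.2 107.1  97.1  89.7  73.1  62.   70.1  85.8]
24.67 [152.3 153.5 151.9 135.1 107.3  96.9  89.8  72.8  62.1  69.8  86.4]
25.63 [153.6 153.8 151.4 134.1 106.4  96.   89.4  72.3  61.4  68.9  85.1]
```

View pics/end_s.png

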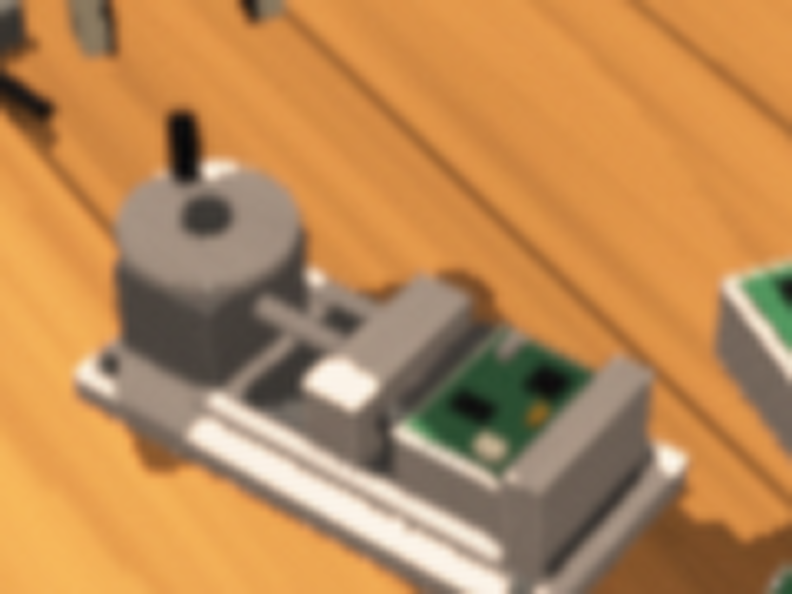

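View pics/end_w.png

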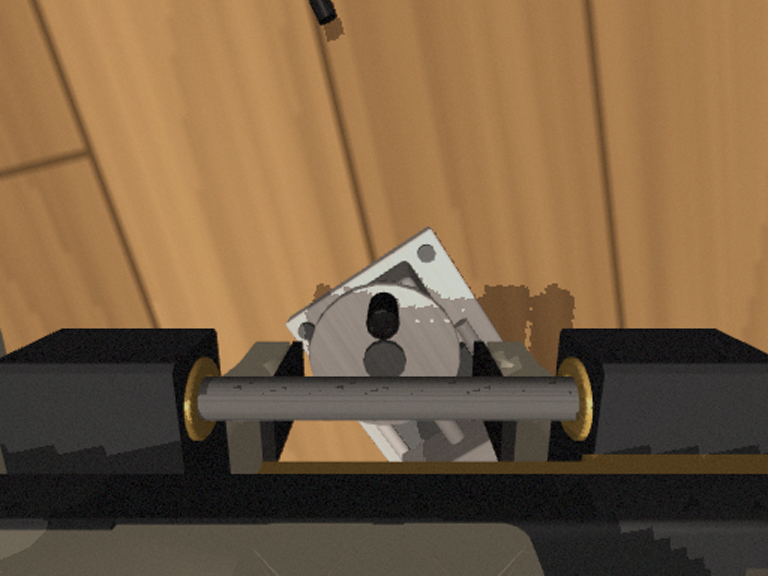

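The module sits against the fence with the pad on it. The handle (383,325) lies in line with the hub (384,362) along the tool's axis, so the crank has not slipped back. The fingers are clear.

```bash
python3 -c "
from cell import r
print(r.job_done(), r.read_state()['clock'])"
```

```text
the job is handed in; nothing more can be done
the job is handed in; nothing more can be done
```

I backed the jaw off to an estimated 5 mm clear of the module, closed it again clockwise only, and let go with about 10 N on the module. The job is handed in at about 26 s; it reported no verdict.

- **Opening:** I led the handle 1.2 rad anticlockwise, of which 1.0 to 1.2 rad drove the screw. That puts the gap at roughly 3 to 7 mm, estimated from crank angle and jaw movement in the images, as the gap itself was too blurred to measure.
- **Closing:** The free play took about 0.6 rad. The force at the handle then ran at about 5.0 to 5.1 N until the pad touched, and I stopped at 7.0 N.
- **Clamping load:** The rise of about 1.95 N in handle force and the roughly 0.22 rad of screw past contact both point to about 10 N. The contact point is uncertain: the images put it at 1.48 to 1.50 rad and the force at 1.52 to 1.55 rad, so the load could be 2 to 3 N off.
- **After release:** The jaw did not move, the handle stayed where I left it with the play on the closing side, and the module lies against the fence. The wrist force is near zero with the fingers clear. The other things on the counter were not approached after the first pass, though I did not measure their positions again.

I viewed 8 pictures.

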